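# Slide the plate to overhang the high chair tray

### The arm

A 6-joint arm with a two-finger parallel gripper is mounted at the origin on the work surface. World frame = base frame: x ahead of the robot, y to its left, z up, the work surface at z = 0. Lengths are in m, angles in rad, forces in N, time in s.
With the tool pointing down it reaches from about 0.375 to 0.9 m from the base axis. Payload 3.1 kg.
Tool frame: the origin (TCP) lies midway between the tips of the shut fingers; the grasp point (between the pads) lies 19 mm behind it; x points along the fingers, y is the direction in which the jaws open and shut, and the axes are right-handed (so a half turn about x gives the same grasp; the last joint's range is limited). The gripper opens to 87 mm and grips with 3 to 60 N. Pads are 19 mm wide; open, the fingers measure 117 mm over their backs; the gripper's body (75 mm by 190 mm) begins 51 mm behind the grasp point.
Start: joints at [-1.494, 0.527, 1.433, -0, 1.181, -0.178], TCP at [0.158, -0.605, 0.223] pointing down, gripper open.
Joint ranges: [-3.08, 3.08], [-0.75, 2.2], [0.22, 2.44], [-1.43, 4.57], [0, 2.65], [-2.85, 2.85]. Speed limits (rad/s): [2.79, 2.79, 3.14, 3.14, 3.14, 3.14].

### API

Orientations are given as a unit quaternion [x, y, z, w].
In Python, from rig import get_obs, imaging, robot gives the robot as it stands.
- The arm moves only by the shell command python3 -m inch 'ROWS' [FORCE]. ROWS is JSON, a list of rows, each a list of 3 entries, a list of its own where there are three numbers: the finger opening in mm, from 0 to 87, then the shift along the tool's x, y, z in mm, then the turn, a rotation vector about the tool's x, y, z in degrees. In form: [[grip, [dx, dy, dz], [wx, wy, wz]], ...]. A call has 1 to 12 rows; each row shifts and turns the pose as measured when the row begins, along the tool's axes as they then stand; what a row does not reach is not made up. A row lasts 1/8 s, in which the tool goes at most 62.5 mm and 10.7 degrees, less where a joint would pass 70% of its speed; a pose out of reach is approached as far as the arm can. A call with a gripper value outside its range is refused whole. The fingers move at their own pace and stop on an object; FORCE is the grip in N (left out, the last holds). Time passes only in rows, so rows that do not move let the fingers close. It gives the time, the measured TCP pose, the force and the opening at its end, in the units of the state.
- get_obs(): the state, without advancing time (a new reading comes with each control period).
- imaging.camera(name): name is "scene" or "top"; returns the picture (420x560x3 uint8, red, green, blue); there is no depth.
- imaging.camera_params(name): a dict with "camera_matrix" (3x3 intrinsics, pixels), "xyz" and "rotation" of the camera in the world. Camera axes: x right, y down, z forward; pixel columns grow to the right and rows downward; lengths in m; the calibration is good to about 2 mm. A picture is of the moment at which its call begins. camera_params takes no time and is no camera call.
- robot.hand_in(): hands the job in, once; it reports no verdict.
Trained networks look in the newest picture that a camera, given by its name, has taken for a name from the list of things; names that differ only in an ending like _2 or _b are one class to them, and where a whole thing is asked for, a point or a joint stands for the part that bears it (a point fixed in the world has none). Each returns a list of dicts, best first, with "confidence" (0 to 1); they miss things now and then, are a little off and sometimes report something else, mostly with a low value. They report only what shows in the picture. A call takes as long as a camera call. They do not tell look-alikes from the thing itself.
- imaging.cut_out(camera, target): "pixels" (420x560 bool, what is visible of it) and "box" ([centre column, centre row, width, height] in pixels, round what is visible of it).
- imaging.tip_of(camera, target): "pixel" ([column, row] in pixels: a listed point, or the origin of a listed thing).
The state is a dict: "time": time; "q": joint angles; "joint_velocities": joint speeds; "joint_torque": joint torques, N m; "position": TCP position; "tool_rot": TCP orientation; "ft_force": force on the tool from outside, world axes, zero at the start; "moment": the same for the moment, N m; "grip_width": finger opening in m.
Only numpy, scipy, OpenCV 4.12 (cv2) and the standard library are available. Lean on these libraries where they do the work, as an engineer would, in place of code of your own. Each camera call takes 0.05 s, during which the arm holds its last target. There are 200 camera calls.

### The job

Slowly push the yellow plate along the dark oak tray until its rim sticks out 5 cm (give or take 1 cm) past the tray's open edge, the one side without a raised lip, so that a hand can get under it afterwards. Keep the plate lying flat on the tray the whole time, never lifting or tipping it, and leave the steel cup, the teether and the two bamboo forks where they are. Finish with the plate at rest and the hand clear of everything.

Things in the scene. Friction and masses are not known exactly. Their poses are not given: they have to be found in the camera images.
- tray: Dark oak high chair tray, fixed on the bench: 400 mm (its x) by 360 mm (its y), top surface 50 mm above the bench. Origin: centre of its underside, at bench height; z up. Its +y points to the open edge (y = +180 mm, no lip, towards the robot's left). The other three sides have a lip 15 mm wide, 12 mm high (inner faces at x = -185, +185 and y = -165 mm).
- tray_edge (a point): Middle of the tray's open edge, at the height of the top surface (tray frame x 0, y +180, z +50 mm). Axes as the tray's: +y points horizontally outwards over the edge, square to it; x runs along the edge.
- plate: Round flat yellow plastic plate, loose on the tray: 160 mm diameter, 10 mm tall, near-upright rim 6 mm thick, floor 4 mm thick, about 0.14 kg (varies, as does friction). Origin: centre of its underside, z up; yaw means nothing. Starts with its centre 100 to 180 mm inside the open edge, with 80 mm or more of clear tray between it and the lip opposite that edge.
- cup: Stainless steel cup, 68 mm across the rim, 75 mm tall, standing loose on the tray in the strip along the tray's +x lip. Origin at the centre of its underside. Not to be disturbed.
- teether: Silicone teether ring, mint with three peach bumps, about 75 mm across and up to 20 mm tall, lying loose on the tray in the strip along the tray's +x lip. Origin at the ring's centre at its underside. Not to be disturbed.
- fork_a: Bamboo fork, 130 mm long, 26 mm wide at the head, 8 mm thick, lying loose on the bench beyond the open edge. Origin on its underside near mid-length, x along it to the tines. Not to be disturbed.
- fork_b: Second bamboo fork, the same, lying next to the first. Not to be disturbed.
Mind the look-alikes: they are no part of the job. Of the things that look like the plate, the smallest one is meant.

How it is judged:
At the end, for the whole second after the job is handed in: The plate lies flat and at rest on the tray with its rim 40 to 60 mm out past the open edge, measured square to the edge (plate centre 20 to 40 mm inside the edge) (y of plate in the frame of tray_edge between -0.04 and -0.02 m and x of plate in the frame of tray_edge between -0.13 and 0.13 m and z of plate in the frame of tray_edge between -0.004 and 0.004 m and angle between plate's own z axis and vertical below 0.05 rad and linear speed of plate below 0.01 m/s); the robot touches nothing.
It fails at once if the plate is lifted more than 12 mm off the tray (z of plate in the frame of tray_edge above 0.012 m).
It fails at once if the plate tips by more than 0.15 rad (9 degrees) (angle between plate's own z axis and vertical above 0.15 rad).
It fails at once if the plate is shoved faster than 0.25 m/s (linear speed of plate above 0.25 m/s).
It fails at once if the cup, the teether or a fork is moved by more than 15 mm (distance of any of cup, teether, fork_a, fork_b from where it was at the start of the episode above 0.015 m).
It also fails if it takes over 42 s, if anything falls off the work surface, if the arm or the gripper's body presses on something with over 40 N, if the wrist force passes 120 N, or if a joint passes its speed limit or range.

## Working session

There is one attempt and no reset: what is moved stays moved. The work goes in short steps, Python scripts to look and compute and a shell command to move; the robot and the scene stay as the last step left them, time stands still between calls to the robot, and variables do not carry over. Pictures are saved under pics/ and viewed, about 8 in all and at most 12, crops included, and the job is handed in when it is done.

```bash
mkdir -p pics
python3 - <<'E'
from rig import get_obs, imaging, robot
import cv2,numpy as np
for c in("scene","top"):
    im=imaging.camera(c); cv2.imwrite(f"pics/{c}0.png",im[:,:,::-1])
    p=imaging.camera_params(c); print(c,{k:np.round(v,4).tolist() for k,v in p.items()})
    for t in("plate","tray","cup","teether","fork_a"):
        print(t,[(round(d["confidence"],2),np.round(d["box"]).tolist()) for d in imaging.cut_out(c,t)][:4])
    print([(round(d["confidence"],2),np.round(d["pixel"],1).tolist()) for d in imaging.tip_of(c,"tray_edge")],[(round(d["confidence"],2),np.round(d["pixel"],1).tolist()) for d in imaging.tip_of(c,"plate")])
print(get_obs())
E
```

```text
scene {'camera_matrix': [[430.8523, 0.0, 281.2134], [0.0, 430.8523, 212.2087], [0.0, 0.0, 1.0]], 'xyz': [0.9969, 0.0849, 1.0099], 'rotation': [0.6002, 0.7581, -0.1997, -0.1588]}
plate [(0.91, [213.0, 120.0, 64.0, 53.0]), (0.6, [255.0, 235.0, 62.0, 62.0]), (0.58, [119.0, 184.0, 79.0, 62.0])]
tray [(0.59, [246.0, 264.0, 167.0, 168.0]), (0.54, [215.0, 311.0, 34.0, 39.0])]
cup [(0.62, [216.0, 310.0, 31.0, 41.0])]
teether [(0.83, [295.0, 311.0, 32.0, 36.0])]
fork_a [(0.79, [362.0, 263.0, 10.0, 49.0]), (0.75, [381.0, 268.0, 14.0, 45.0])]
[(0.98, [314.3, 250.8])] [(0.89, [119.0, 181.0]), (0.79, [255.9, 235.1]), (0.73, [211.3, 122.3])]
top {'camera_matrix': [[512.882, 0.0, 285.6579], [0.0, 512.882, 214.7266], [0.0, 0.0, 1.0]], 'xyz': [0.3297, -0.0448, 1.4712], 'rotation': [0.7104, -0.702, 0.0419, -0.0271]}
plate [(0.8, [434.0, 225.0, 66.0, 73.0]), (0.64, [376.0, 291.0, 42.0, 11.0])]
tray [(0.65, [294.0, 168.0, 162.0, 170.0])]
cup [(0.71, [303.0, 109.0, 22.0, 29.0])]
teether [(0.57, [244.0, 128.0, 26.0, 28.0])]
fork_a [(0.56, [179.0, 190.0, 19.0, 44.0]), (0.53, [198.0, 191.0, 14.0, 46.0])]
[(0.57, [232.1, 184.0])] [(0.82, [435.8, 224.8]), (0.68, [293.0, 185.6])]
{'time': 0.8, 'q': array([-1.49448928e+00,  5.27419749e-01,  1.43270686e+00, -1.76558304e-06,
        1.18140458e+00, -1.78503010e-01]), 'joint_velocities': array([ 0.00151392,  0.00012514, -0.00072857, -0.00111762,  0.00015915,
        0.0006924 ]), 'joint_torque': array([ 1.55410875e-03, -4.39941752e+01, -1.76979339e+01,  6.34533749e-02,
        5.02499915e-02, -6.09115489e-06]), 'position': array([ 0.15756286, -0.6047885 ,  0.22259557]), 'tool_rot': array([-0.70137393, -0.089824  ,  0.7013773 , -0.08986735]), 'ft_force': array([-0.66462212, -0.24632218, -0.10083895]), 'moment': array([ 0.01961185, -0.01271789, -0.03000448]), 'grip_width': 0.08737487505789901}
```

Run:
```python
import cv2,numpy as np
a=cv2.imread("pics/scene0.png");b=cv2.imread("pics/top0.png")
cv2.imwrite("pics/both.png",cv2.resize(np.vstack([a[60:380,60:440],b[50:330,130:510]]),None,fx=1,fy=1))
```

```text
(no output)
```

View pics/both.png

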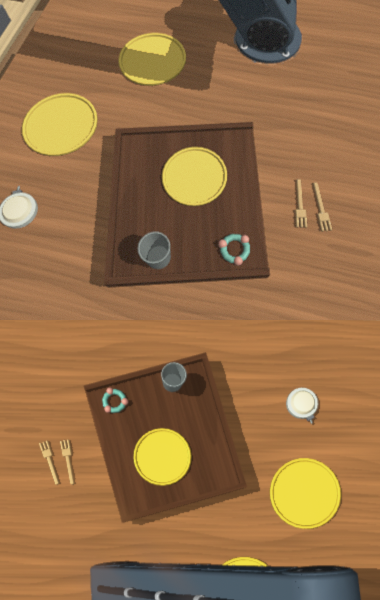

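The picture shows three yellow plates: scene (213,120) and (119,184) on the bench, and (255,235) on the tray, which is (293,186) in top. The one on the tray fits the description. I'll check the sizes metrically along with the geometry, and make one enlarged crop.

```bash
cat > h.py <<'E'
from rig import get_obs, imaging, robot
import cv2,numpy as np
from scipy.spatial.transform import Rotation as R
def back(c,px,z):
    p=imaging.camera_params(c); K=np.array(p["camera_matrix"]); o=np.array(p["xyz"])
    M=np.array(p["rotation"]); M=M if M.shape==(3,3) else R.from_quat(M).as_matrix()
    px=np.atleast_2d(np.array(px,float)); d=(np.c_[px,np.ones(len(px))]@np.linalg.inv(K).T)@M.T
    return (o+d*((z-o[2])/d[:,2])[:,None])[:,:2]
def yellow(im,near):
    h=cv2.cvtColor(im,cv2.COLOR_RGB2HSV); m=((h[...,0]>22)&(h[...,0]<34)&(h[...,1]>100)&(h[...,2]>110)).astype(np.uint8)
    m=cv2.morphologyEx(m,cv2.MORPH_OPEN,np.ones((3,3)))
    cs=[c for c in cv2.findContours(m,0,1)[0] if cv2.contourArea(c)>200]
    return min(cs,key=lambda c:np.linalg.norm(c[:,0].mean(0)-near))[:,0]
def disc(c,near,z,im=None):
    if im is None: im=imaging.camera(c)
    w=back(c,yellow(im,near),z)
    (x,y),(a,b),_=cv2.fitEllipse((w*1000).astype(np.float32)); return np.round([x,y,a,b],1)
E
python3 - <<'E'
from h import *
S=cv2.imread("pics/scene0.png")[:,:,::-1];T=cv2.imread("pics/top0.png")[:,:,::-1]
for n,z in(((213,120),.01),((119,184),.01),((255,235),.06)): print("scene",n,disc("scene",n,z,S))
for n,z in(((434,225),.01),((293,186),.06)): print("top",n,disc("top",n,z,T))
print("edge tip",back("scene",[314.3,250.8],.05),back("top",[232.1,184],.05))
for c,im in(("scene",S),("top",T)):
    imaging.camera(c)
    for t,z in(("cup",0),("teether",0),("fork_a",0)):
        d=imaging.tip_of(c,t); print(c,t,[(round(e["confidence"],2),np.round(back(c,e["pixel"],.05 if t!="fork_a" else 0)[0],3)) for e in d][:3])
    for d in imaging.cut_out(c,"tray")[:1]:
        k=max(cv2.findContours(d["pixels"].astype(np.uint8),0,1)[0],key=cv2.contourArea)
        print(c,cv2.approxPolyDP(cv2.convexHull(k),6,True)[:,0].tolist())
a=cv2.resize(S[185:350,160:400],(800,550),interpolation=cv2.INTER_CUBIC)
cv2.imwrite("pics/c1.png",a[:,:,::-1])
a=cv2.resize(T[75:260,190:400],(680,600),interpolation=cv2.INTER_CUBIC)
cv2.imwrite("pics/c2.png",a[:,:,::-1])
E
```

```text
scene (213, 120) [ 170.9 -325.2  200.1  202.9]
scene (119, 184) [ 456.3 -502.   200.2  203.1]
scene (255, 235) [550.  -87.6 157.7 159. ]
top (434, 225) [ 455.3 -504.2  201.   202.7]
top (293, 186) [547.7 -90.1 158.1 158.9]
edge tip [[0.55339402 0.06446335]] [[0.5535406  0.07690678]]
scene cup [(0.73, array([ 0.76 , -0.114])), (0.51, array([0.698, 0.052]))]
scene teether [(0.93, array([0.705, 0.049]))]
scene fork_a [(0.63, array([0.532, 0.233])), (0.55, array([0.538, 0.185])), (0.41, array([0.684, 0.048]))]
scene [[312, 183], [328, 336], [167, 346], [176, 190]]
top cup [(0.56, array([ 0.756, -0.122]))]
top teether [(0.76, array([0.708, 0.046]))]
top fork_a [(0.61, array([0.536, 0.174])), (0.56, array([0.524, 0.233]))]
top [[334, 82], [376, 216], [252, 251], [213, 116]]
```

View pics/c1.png

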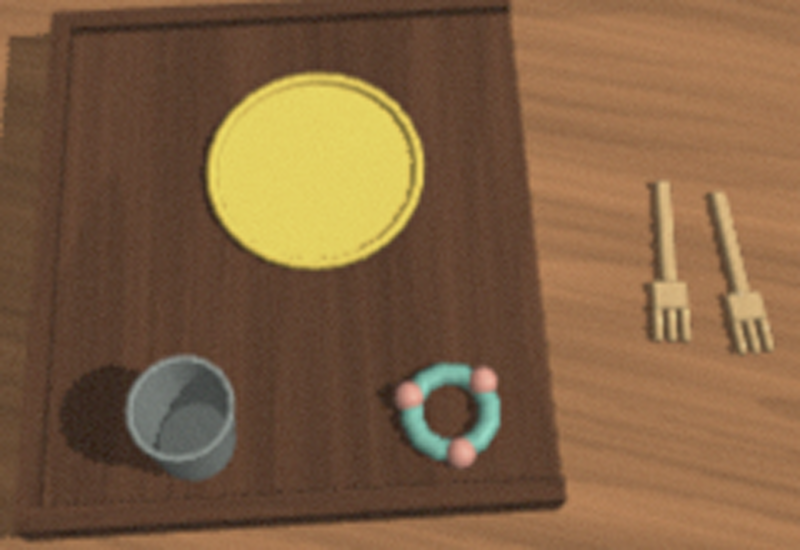

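View pics/c2.png

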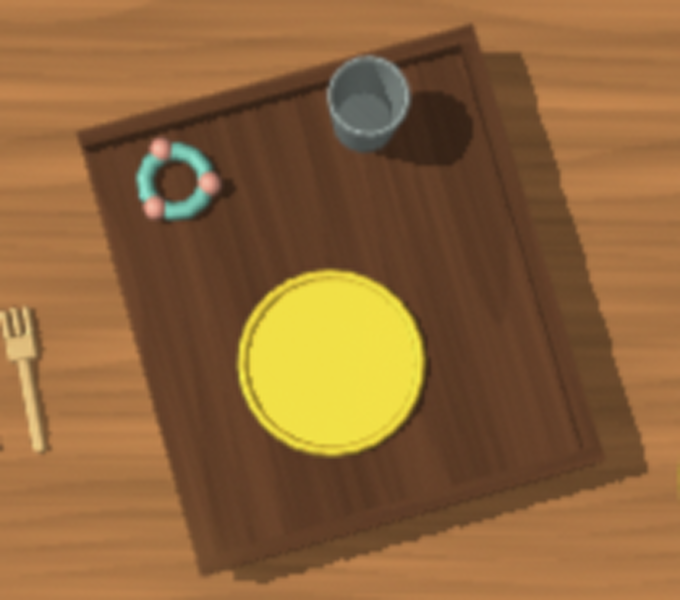

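The plate on the tray is 158 mm across and the other two are about 200 mm, so it is the smallest and the one meant. Centre ≈ (0.549, -0.089), top px (293,186). Next I'll fit the open edge.

Run:
```python
from h import *
for c,A,B in(("top",(214.7,116.7),(253.3,252.6)),("scene",(313,186.5),(328.9,335))):
    im=cv2.imread(f"pics/{c}0.png")[:,:,2].astype(float) # red
    A,B=np.array(A),np.array(B); u=(B-A)/np.linalg.norm(B-A); n=np.array([u[1],-u[0]])
    pts=[]
    for s in np.linspace(.12,.88,40):
        t=np.arange(-9,9.1,.25); P=(A+s*(B-A))+t[:,None]*n
        v=cv2.remap(im.astype(np.float32),P[:,0].astype(np.float32)[None],P[:,1].astype(np.float32)[None],1)[0]
        v=cv2.GaussianBlur(v[None],(9,1),2)[0]; i=np.argmax(abs(np.gradient(v))); pts.append(P[i])
    w=back(c,pts,.05); l=cv2.fitLine((w*1000).astype(np.float32),cv2.DIST_HUBER,0,.1,.1).ravel()
    d=l[:2]*np.sign(l[0]); out=np.array([-d[1],d[0]]); 
    e=back(c,[A,B],.062)*1000
    print(c,"dir x",d,"yaw deg",np.degrees(np.arctan2(d[1],d[0])),"p",l[2:],"corners",e, "len",np.linalg.norm(e[0]-e[1]))
    for q in((549,-89),): print(" plate: y",(np.array(q)-l[2:])@out,"x from mid",(np.array(q)-e.mean(0))@d, "resid",np.std((w*1000-l[2:])@out))
    for nm,q in(("cup",(758,-118)),("teether",(706,47)),("fork",(537,180))): print(nm,(np.array(q)-l[2:])@out,(np.array(q)-e.mean(0))@d)
```

```text
top dir x [0.95815915 0.28623596] yaw deg 16.63274 p [551.18604  75.22743] corners [[741.74799282 128.59977522]
 [362.68825101  13.97187036]] len 396.0124296408524
 plate: y -156.73029480973764 x from mid -48.96303904772483 resid 0.37253361370307164
cup -244.34022541443392 142.99138023733417
teether -71.35969604651018 140.3960376310281
fork 104.44934768875555 16.536523960822006
scene dir x [0.95831746 0.28570545] yaw deg 16.60102 p [576.66437  84.41454] corners [[378.83271676  26.00121771]
 [748.64729464 134.22478248]] len 385.32474871994657
 plate: y -158.28232374447043 x from mid -62.442110121005804 resid 0.3755880618777049
cup -245.7859685088938 129.56078076387047
teether -72.80690458076651 126.8696717026293
fork 102.93353799325769 2.9128456714212554
```

```bash
cat >> h.py <<'E'
d=np.array([.9582,.2860,0]); out=np.array([-.2860,.9582,0])
def need(off,z,plate=(.549,-.089)):
    # target: plate centre shifted 'off' m along tray y, jaws along tray x
    o=get_obs(); Rm=R.from_quat(o["tool_rot"]); y=d if Rm.as_matrix()[:,1]@d>0 else -d
    x=np.array([0,0,-1.]); Rt=np.c_[x,y,np.cross(x,y)]
    rv=(Rm.inv()*R.from_matrix(Rt)).as_rotvec(degrees=True)
    D=np.r_[plate,z]+off*out-o["position"]
    print("t",o["time"],"pos",np.round(o["position"],4),"rotvec",rv.round(1),"shift now-axes",(Rm.inv().apply(D)*1e3).round(1),"shift after turn",(Rt.T@D*1e3).round(1),"ysign",y@d,"F",o["ft_force"].round(1),"w",round(o["grip_width"],4))
E
python3 -c "
from h import *
need(-.118,.16)"
```

```text
t 1.3 pos [ 0.1575 -0.6048  0.2225] rotvec [88.  0.  0.] shift now-axes [  62.5 -282.6 -513. ] shift after turn [  62.5 -522.6  264.3] ysign -0.9999432400000001 F [ 0.9 -0.8 -0.1] w 0.0871
```

```bash
python3 -m inch '[[60,[0,0,0],[-10.2,0,0]],[60,[0,0,0],[-10.2,0,0]],[60,[0,0,0],[-10.2,0,0]],[60,[0,0,0],[-10.2,0,0]],[60,[0,0,0],[-10.2,0,0]],[60,[0,0,0],[-10.2,0,0]],[60,[0,0,0],[-10.2,0,0]],[60,[0,0,0],[-10.2,0,0]],[60,[0,0,0],[-10.2,0,0]],[60,[0,0,0],[0,0,0]]]' 10; python3 -c "
from h import *
need(-.118,.16)"
```

```text
time: 2.55
position: [0.1576, -0.6047, 0.2225]
tool_rot: [0.409, 0.577, -0.409, 0.577]
ft_force: [-0.4, 1.1, -0.2]
grip_width: 0.0603
t 2.55 pos [ 0.1576 -0.6047  0.2225] rotvec [ 2.7 -0.  -0. ] shift now-axes [  62.7  534.5 -239.1] shift after turn [  62.5  522.5 -264.3] ysign 0.9999432400000001 F [-0.4  1.1 -0.2] w 0.0603
```

```bash
python3 -m inch '[[60,[0,0,0],[2.7,0,0]],[60,[0,50,-26],[0,0,0]],[60,[0,50,-26],[0,0,0]],[60,[0,50,-26],[0,0,0]],[60,[0,50,-26],[0,0,0]],[60,[0,50,-26],[0,0,0]],[60,[0,50,-26],[0,0,0]],[60,[0,50,-26],[0,0,0]],[60,[0,50,-26],[0,0,0]],[60,[0,50,-26],[0,0,0]],[60,[0,50,-26],[0,0,0]],[60,[0,0,0],[0,0,0]]]'; python3 -c "
from h import *
need(-.118,.16)"
```

```text
time: 4.05
position: [0.5848, -0.2139, 0.223]
tool_rot: [0.435, 0.553, -0.437, 0.56]
ft_force: [-1.1, -0.5, 0.1]
grip_width: 0.0597
t 4.05 pos [ 0.5848 -0.2139  0.223 ] rotvec [-2.7  0.5 -0.2] shift now-axes [ 62.9   0.6 -12.6] shift after turn [ 63.    1.4 -12. ] ysign 0.9999432400000001 F [-1.1 -0.5  0.1] w 0.0597
```

```bash
python3 -m inch '[[60,[0,0,-10],[-2.7,0.5,0]],[60,[40,0,0],[0,0,0]],[60,[40,0,0],[0,0,0]],[60,[40,0,0],[0,0,0]],[60,[25,0,0],[0,0,0]],[60,[0,0,0],[0,0,0]]]'
python3 - <<'E'
from h import *
need(-.118,.0545)
T=imaging.camera("scene");cv2.imwrite("pics/s2.png",cv2.resize(T[150:350,130:410],(800,571))[:,:,::-1])
E
```

```text
time: 4.8
position: [0.5809, -0.2087, 0.0756]
tool_rot: [0.427, 0.562, -0.427, 0.566]
ft_force: [0.1, 0.5, 1.1]
grip_width: 0.0601
t 4.8 pos [ 0.5809 -0.2087  0.0756] rotvec [-0.9  0.2 -0.2] shift now-axes [21.1  3.5 -6. ] shift after turn [21.1  3.6 -5.8] ysign 0.9999432400000001 F [0.1 0.5 1.1] w 0.0601
```

View pics/s2.png

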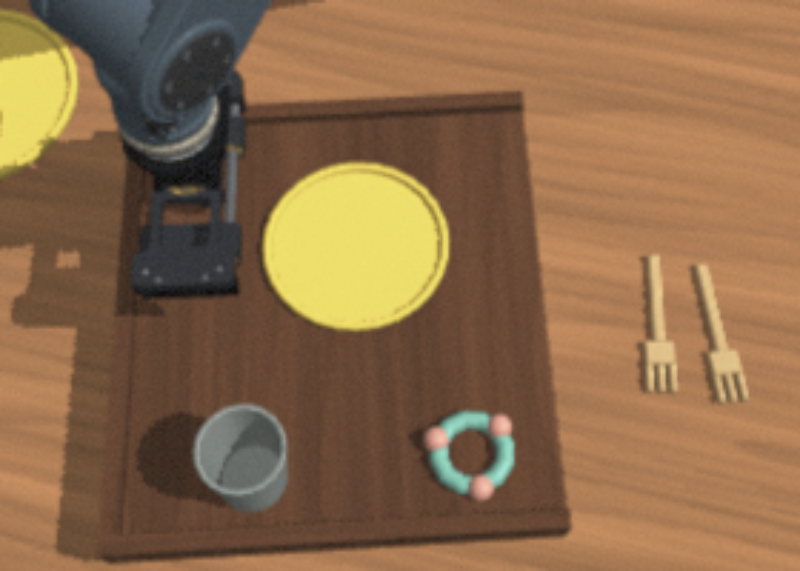

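The hand stands behind the plate (gripper at crop (185,260), plate at (355,245)), and the cup and teether are well clear. I'll lower the hand and start a slow push.

```bash
python3 -m inch '[[60,[12,3.5,0],[-0.9,0.2,-0.2]],[60,[9,0,0],[0,0,0]],[60,[0,0,-8],[0,0,0]],[60,[0,0,-8],[0,0,0]],[60,[0,0,-8],[0,0,0]],[60,[0,0,-6],[0,0,0]],[60,[0,0,-5],[0,0,0]],[60,[0,0,-5],[0,0,0]],[60,[0,0,-5],[0,0,0]],[60,[0,0,-5],[0,0,0]],[60,[0,0,0],[0,0,0]]]'
python3 - <<'E'
from h import *
need(-.0837,.0545)
T=imaging.camera("scene");print(disc("scene",(265,235),.06,T))
E
```

```text
time: 6.22
position: [0.5728, -0.1586, 0.0589]
tool_rot: [0.422, 0.563, -0.422, 0.571]
ft_force: [0.3, -0.1, -0.7]
grip_width: 0.0598
t 6.225 pos [ 0.5728 -0.1586  0.0589] rotvec [ 0.1  0.5 -0.4] shift now-axes [ 4.5 -2.9 10.2] shift after turn [ 4.4 -2.8 10.2] ysign 0.9999432400000001 F [ 0.3 -0.1 -0.7] w 0.0598
[547.7 -69.5 139.4 162.8]
```

```bash
cat >> h.py <<'E'
def front(c,near,z=.06,im=None):
    # circle of fixed 79.2 mm radius fitted to visible rim, robust
    from scipy.optimize import least_squares
    if im is None: im=imaging.camera(c)
    w=back(c,yellow(im,near),z)*1e3
    r=least_squares(lambda p:np.linalg.norm(w-p,axis=1)-79.2,[w[:,0].mean(),w[:,1].mean()],loss="soft_l1",f_scale=.7)
    p=r.x; print(c,"plate",p.round(1),"tray y",round((p-[551.2,75.2])@out[:2],1),(abs(r.fun)<1.5).mean().round(2))
E
python3 - <<'E'
from h import *
S=imaging.camera("scene");front("scene",(265,235),im=S)
front("scene",(255,235),im=cv2.imread("pics/scene0.png")[:,:,::-1])
T=imaging.camera("top");front("top",(285,186),im=T)
cv2.imwrite("pics/s3.png",np.vstack([cv2.resize(S[190:290,160:360],(600,300)),cv2.resize(T[130:230,200:400],(600,300))])[:,:,::-1])
E
```

```text
scene plate [549.4 -75.4] tray y -143.8 0.6
scene plate [550.  -87.6] tray y -155.7 0.91
top plate [546.7 -98.2] tray y -164.8 0.09
```

View pics/s3.png

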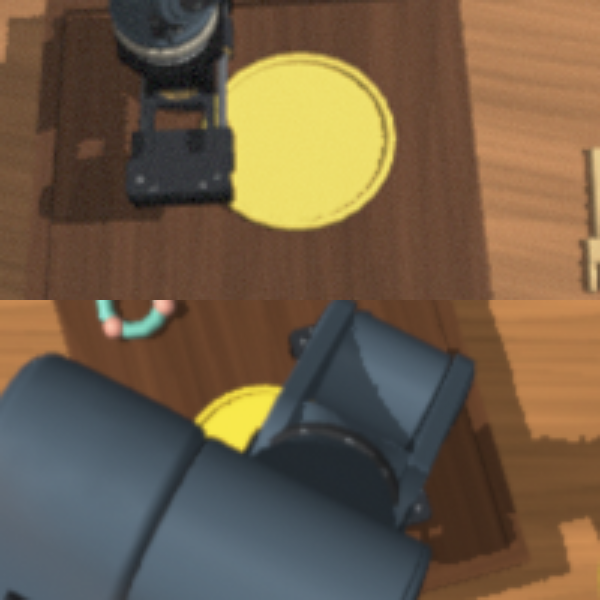

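The scene view shows the plate has advanced about 12 mm with the fingers. The tip has drifted up to 59 mm, just under the rim top, so I'll back off, lower it and go on.

```bash
python3 -m inch '[[60,[0,0,6],[0,0.5,-0.4]],[60,[4,-3,0],[0,0,0]],[60,[1,0,0],[0,0,0]],[60,[0,0,0],[0,0,0]]]'
python3 - <<'E'
from h import *
need(-.0837,.0545)
front("scene",(265,235))
E
```

```text
time: 6.88
position: [0.5717, -0.1668, 0.0533]
tool_rot: [0.423, 0.567, -0.422, 0.567]
ft_force: [0.4, -0.5, -0.2]
grip_width: 0.0597
t 6.875 pos [ 0.5717 -0.1668  0.0533] rotvec [-0. -0.  0.] shift now-axes [-1.2  0.5  2.7] shift after turn [-1.2  0.5  2.7] ysign 0.9999432400000001 F [ 0.4 -0.5 -0.2] w 0.0597
scene plate [549.6 -75.6] tray y -144.1 0.68
```

```bash
python3 -m inch '[[60,[0,0,-5],[0,0,0]],[60,[0.3,0,-7],[0,0,0]],[60,[0.3,0,-7],[0,0,0]],[60,[0.3,0,-7],[0,0,0]],[60,[0.3,0,-7],[0,0,0]],[60,[0.3,0,-7],[0,0,0]],[60,[0.3,0,-7],[0,0,0]],[60,[0.3,0,-5],[0,0,0]],[60,[0,0,0],[0,0,0]]]'
python3 - <<'E'
from h import *
need(-.0837,.0545)
front("scene",(280,235))
E
```

```text
time: 8.05
position: [0.5566, -0.1134, 0.0519]
tool_rot: [0.422, 0.566, -0.422, 0.568]
ft_force: [0.4, -0.5, -0.4]
grip_width: 0.06
t 8.05 pos [ 0.5566 -0.1134  0.0519] rotvec [ 0.1  0.1 -0.1] shift now-axes [-2.5 -0.4 58.2] shift after turn [-2.6 -0.3 58.2] ysign 0.9999432400000001 F [ 0.4 -0.5 -0.4] w 0.06
scene plate [534.9 -29.8] tray y -96.0 0.61
```

```bash
python3 -m inch '[[60,[-1.5,0,-4],[0,0,0]],[60,[0,0,-7],[0,0,0]],[60,[0.2,0,-7],[0,0,0]],[60,[0.2,0,-7],[0,0,0]],[60,[0.2,0,-7],[0,0,0]],[60,[0.2,0,-7],[0,0,0]],[60,[0.2,0,-7],[0,0,0]],[60,[0,0,-3],[0,0,0]],[60,[0,0,0],[0,0,0]]]'
python3 - <<'E'
from h import *
need(-.0837,.0545)
front("scene",(300,235))
E
```

```text
time: 9.22
position: [0.5418, -0.0635, 0.0524]
tool_rot: [0.422, 0.566, -0.422, 0.568]
ft_force: [-0.2, -0.5, 1.3]
grip_width: 0.0601
t 9.225 pos [ 0.5418 -0.0635  0.0524] rotvec [ 0.1  0.1 -0.1] shift now-axes [ -1.8  -0.5 110.2] shift after turn [ -2.1  -0.4 110.2] ysign 0.9999432400000001 F [-0.2 -0.5  1.3] w 0.0601
scene plate [520.   19.8] tray y -44.1 0.61
```

```bash
python3 -m inch '[[60,[-0.5,0,-5],[0,0,0]],[60,[0,0,-5],[0,0,0]],[60,[0,0,-4],[0,0,0]],[60,[0,0,-1],[0,0,0]],[60,[0,0,0],[0,0,0]]]'
python3 - <<'E'
from h import *
need(-.0837,.0545)
front("scene",(305,235))
E
```

```text
time: 9.9
position: [0.537, -0.0485, 0.0527]
tool_rot: [0.422, 0.566, -0.422, 0.568]
ft_force: [0.2, -1.1, -0.5]
grip_width: 0.0601
t 9.9 pos [ 0.537  -0.0485  0.0527] rotvec [ 0.   0.1 -0.1] shift now-axes [ -1.6  -0.2 126. ] shift after turn [-1.80e+00 -1.00e-01  1.26e+02] ysign 0.9999432400000001 F [ 0.2 -1.1 -0.5] w 0.0601
scene plate [515.5  34.7] tray y -28.6 0.5
```

Plate centre is at −28.6 to −30 mm. I'll back straight off, then up and away.

```bash
python3 -m inch '[[60,[0,0,15],[0,0,0]],[60,[0,0,25],[0,0,0]],[60,[0,0,10],[0,0,0]],[60,[-40,0,0],[0,0,0]],[60,[-50,0,0],[0,0,0]],[60,[-50,0,10],[0,0,0]],[60,[0,-50,40],[0,0,0]],[60,[0,-50,40],[0,0,0]],[60,[0,-50,40],[0,0,0]],[60,[0,-50,40],[0,0,0]],[60,[0,-50,40],[0,0,0]],[60,[0,0,0],[0,0,0]]]'
python3 - <<'E'
from h import *
need(-.0837,.0545)
S=imaging.camera("scene");T=imaging.camera("top")
front("scene",(305,235),im=S);front("top",(250,186),im=T)
print(disc("scene",(305,235),.06,S),disc("top",(250,186),.06,T))
for t in("cup","teether","fork_a"):
    print(t,[(round(e["confidence"],2),np.round(back("scene",e["pixel"],.05 if t!="fork_a" else 0)[0],3)) for e in imaging.tip_of("scene",t)][:3])
cv2.imwrite("pics/s4.png",np.vstack([cv2.resize(S[170:350,150:400],(417,300)),cv2.resize(T[70:250,150:400],(417,300))])[:,:,::-1])
E
```

```text
time: 11.45
position: [0.3741, -0.3736, 0.1972]
tool_rot: [0.423, 0.565, -0.423, 0.568]
ft_force: [-0.1, 0.2, 0.8]
grip_width: 0.0598
t 11.45 pos [ 0.3741 -0.3736  0.1972] rotvec [-0.1  0.2 -0.1] shift now-axes [ 142.6  248.6 -139.8] shift after turn [ 142.7  249.  -138.9] ysign 0.9999432400000001 F [-0.1  0.2  0.8] w 0.0598
scene plate [515.5  33.5] tray y -29.7 0.91
top plate [513.6  30.9] tray y -31.7 0.95
[515.6  33.5 157.3 158. ] [513.6  30.9 157.2 158.6]
cup [(0.66, array([ 0.765, -0.118]))]
teether [(0.57, array([0.706, 0.054]))]
fork_a [(0.66, array([0.533, 0.234])), (0.6, array([0.538, 0.179]))]
```

View pics/s4.png

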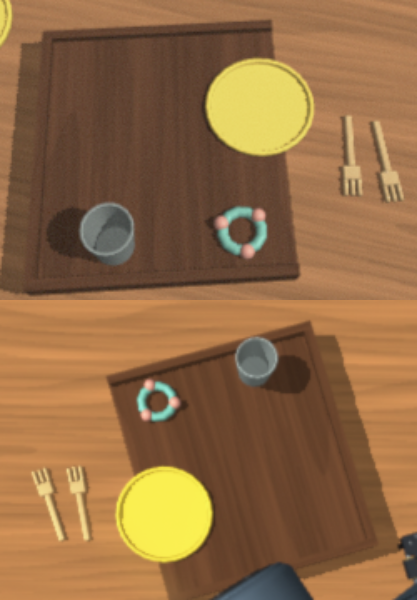

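The picture shows the plate flat and overhanging the open edge, with the hand clear and the cup, teether and forks untouched. Measured in each camera's own frame, the centre is about −31 mm to −32 mm, within −40 to −20.

```bash
python3 -c "
from rig import robot
print(robot.hand_in())"
```

```text
the job is handed in; nothing more can be done
None
```

I pushed the yellow plate about 125 mm along the tray with both fingers low against its rim. Its centre ended about 31–32 mm inside the open edge, so the rim sticks out about 48–49 mm. The job took about 11.5 s of the 42 s allowed, and I handed it in with the hand backed off, raised and clear of everything.

- **Which plate:** the one on the tray measured 158 mm across. The two look-alikes on the bench measured about 200 mm, so the one on the tray is the smallest.
- **Final position:** the two cameras agree to about 0.5 mm when each uses its own fit of the open edge. Their absolute plate positions differ by about 3 mm. Either way the plate is well inside the 40–60 mm window.
- **Flat and untipped:** in the last pictures both cameras see a round disc of about 158 mm, as at the start. I did not measure tilt or speed directly. I kept the push to an average of about 0.06 m/s or less.
- **Cup, teether and forks:** in the last picture they look untouched. Positions from the detector differed from the start by up to about 6 mm, within its own noise.
- **One correction:** early in the push the fingertips drifted up to 59 mm, just under the 60 mm rim top. I backed off, lowered them to 53 mm and carried on.

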